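Shut the tagged air valve under the sliding cover

TASK

Shut off the air at the tagged valve in the grey air box on the bench: with your fingertips push the box's loose cover, by its bow handle, straight back away from the robot all the way onto the rear deck so the three valve levers are uncovered, then push the lever that carries the round tag disc clockwise (seen from above) until it is fully shut, square across its pipe. Push only: do not lift the cover out of its tray, do not pick anything up, and leave the other two levers and the things around the box as they are.

Things in the scene. Friction and masses are not known exactly. Their poses are not given: they have to be found in the camera images.
- air_box: grey steel box fixed to the bench, 302 (x) x 384 (y) mm; origin: centre of underside, +x away from the robot. Rim 4 mm thick, 80 high. Inside it a tray 294 x 376 at height 70: rear deck (x -8 to 147) closed; front (x -137 to -8, y +-176) open over three valves, lever axes at x -45, y -110, -20, 70, the tagged one in any place. Outlets stick out 28 mm in front, 26 high
- cover: aluminium plate 148 (x) x 370 (y) x 4 mm, 0.6 kg, origin: centre of underside, axes as the box. Lies loose in the tray, underside 70 mm above the bench, 3 mm play each side. Closed, its origin is at box x -73 to -61 mm; it slides to box +x until it meets the rear rim at x +73 mm. A few newtons move it; push near the middle of its bow handle so it stays square
- bow (a point): middle of the bar of the cover's bow handle: round steel bar 8 mm thick, 100 mm long along the cover's y, 34 mm in front (-x) of the cover's centre, bar centre 26 mm above the cover's top (100 mm above the bench)
- valve_tagged: brass valve under the tagged lever, fixed in the box; origin on the lever's vertical axis at bench height, axes as the box. Outlet pipe to -x, 15 mm thick; valve body 23 mm across, top 38 mm above the bench. Lever: flat bar with black sleeve 14 mm wide, from 18 to 62 mm from the axis, 46 to 56 mm above the bench; clear space beside it down to below 40 mm
- lever_tagged (a joint): angle of the tagged lever: 0 = open, pointing along its pipe to the valve's -x (at the robot); grows clockwise seen from above; at 1.571 it meets its stop, fully shut, pointing to the valve's +y. Starts at 0 to 0.12. Stiff: 0.2 N m of friction (about 6 N at 35 mm from the axis); stays where it is left
- tag (a point): centre of the top of the round steel tag disc, 30 mm across and 3 mm thick, riveted on top of the outer end of the tagged lever (overhanging it at both sides), 58 mm from the lever's axis, 59 mm above the bench. The other levers have no disc
- valve_a: one of the two plain valves, same make and origin as the tagged one, lever without a disc; leave it
- lever_a (a joint): angle of the lever of valve_a, 0 to 0.05 at the start (open); leave it
- valve_b: the other plain valve, lever without a disc; leave it
- lever_b (a joint): angle of the lever of valve_b, 0 to 0.05 at the start (open); leave it
- jar: bystander: grease jar with steel lid, 60 mm across, 70 mm tall, close to the box's left (+y) side; origin under its centre
- wrench: bystander: steel wrench 170 mm long, lying along the box's right (-y) side; origin under its middle
- coupling: bystander: brass hose coupling standing on end, 28 mm across, 46 mm tall, in front of the box to the left; origin under its centre
- hex_key: bystander: dark L-shaped hex key, 80 by 30 mm, 8 mm thick, lying in front of the box to the right; origin at its middle on the bench
- oil_bottle: bystander: white oil bottle 60 mm across, 170 mm tall, standing apart, left of the box; origin under its centre
- parts_tray: bystander: grey plastic parts tray 90 x 130 x 35 mm, right of the box; origin under its centre
- jaw_block: bystander: stepped steel vise jaw 70 x 45 x 36 mm, right of the robot and in front of the box; origin under its centre

How it is judged (in metres and radians):
On the way, in this order (a step that is already met when the one before it is completed fails the run):
1. the cover is slid back onto the rear deck, within 15 mm of the rear rim (x of cover in the frame of air_box above 0.058 m and z of cover in the frame of air_box below 0.075 m), for 0.2 s.
2. the tagged lever is pushed fully shut (value of joint lever_tagged above 1.46 rad), for 0.2 s.
At the end, for the whole second after the job is handed in: The tagged lever is within about 6 degrees of its shut stop (joint above 1.46), the other two levers are still open (joint below 0.15), and the cover lies flat and still in its tray on the rear deck, its centre at least 58 mm behind the box's centre (within 15 mm of the rear rim) (all of step 1 and value of joint lever_tagged above 1.46 rad and value of joint each of lever_a, lever_b below 0.15 rad and z of cover in the frame of air_box above 0.065 m and angle between cover's own z axis and vertical below 0.05 rad and linear speed of cover below 0.02 m/s); the robot touches nothing.
It fails at once if the cover is lifted or tipped out of its tray (15 mm up or tilted 0.15 rad) (z of cover in the frame of air_box above 0.085 m or angle between cover's own z axis and vertical above 0.15 rad).
It fails at once if another lever is moved (value of joint any of lever_a, lever_b above 0.15 rad).
It fails at once if a bystander is moved by more than 20 mm, or picked up (distance of any of jar, wrench, coupling, hex_key, oil_bottle, parts_tray, jaw_block from where it was at the start of the episode above 0.02 m).
It also fails if it takes over 54 s, if anything falls off the work surface, if the arm or the gripper's body presses on something with over 40 N, if the wrist force passes 120 N, or if a joint passes its speed limit or range.

ROBOT

A 6-joint arm with a two-finger parallel gripper is mounted at the origin on the work surface. World frame = base frame: x ahead of the robot, y to its left, z up, the work surface at z = 0. Lengths are in mm, angles in degrees, forces in N, time in s.
With the tool pointing down it reaches from about 250 to 775 mm from the base axis. Payload 4 kg.
Tool frame: the origin (TCP) lies on the centre line of the jaws, within the pads' length; the fingertips stand 11 mm ahead of it and the grasp point (between the pads) lies 8 mm behind it; z points along the fingers, y is the direction in which the jaws open and shut (so a half turn about z gives the same grasp; the last joint's range is limited). The gripper opens to 94 mm and grips with 3 to 60 N. Pads are 16 mm wide; open, the fingers measure 119 mm over their backs; the gripper's body (75 mm by 177 mm) begins 78 mm behind the grasp point.
Start: joints at [68.807, 4.996, 78.535, -0, 96.463, -5.907], TCP at [145.015, 530.559, 188.306] pointing down, gripper open.
Joint ranges: [-177.83, 177.83], [-43.37, 116.18], [15.69, 146.23], [-61.86, 241.86], [9.47, 152.12], [-147.06, 147.06]. Speed limits (degrees/s): [159.86, 159.86, 180, 180, 180, 180].

INTERFACE

Orientations are given as [roll, pitch, yaw] about the fixed x, y, z axes, in that order (R = Rz(yaw) Ry(pitch) Rx(roll)).
In Python, from workcell import r gives the robot as it stands.
- The arm moves only by the tool servo_tool, never from a script. Its argument "plan" is a list of rows, each a list of 7 numbers: the shift along the tool's x, y, z in cm, then the turn, a rotation vector about the tool's x, y, z in rad, then the opening, from 0 (shut) to 1 (fully open). In form: [[tx, ty, tz, wx, wy, wz, claw], ...]. A call has exactly 10 rows; each row is the pose to reach, as a shift and turn from the pose commanded when the call began, along the tool's axes at that moment; what a row does not reach only later rows make up. A row lasts 1/12 s, in which the tool goes at most 41.7 mm and 7.16 degrees, less where a joint would pass 70% of its speed; a pose out of reach is approached as far as the arm can. A call with a gripper value outside its range is refused whole. The fingers move at their own pace and stop on an object; "squeeze" is the grip in N (left out, the last holds). Time passes only in rows, so rows that repeat a pose let the fingers close, or fill a call up. It gives the time, the measured TCP pose, the force and the opening at its end, in the units of the state.
- r.sense(): the state, without advancing time (a new reading comes with each control period).
- r.grab_frame(name): name is "scene" or "top" or "wrist"; returns the picture (480x640x3 uint8, red, green, blue); there is no depth.
- r.camera_params(name): a dict with "fx", "fy", "cx", "cy" (pixels), "k1" (the pictures are not rectified: a ray, as slopes to the right and down, at radius r is drawn at 1 + k1 r^2 times it, then the intrinsics apply), "R" (3x3) and "t" (3): a world point X has camera coordinates R X + t. Camera axes: x right, y down, z forward; pixel columns grow to the right and rows downward; lengths in mm; the calibration is good to about 2 mm. A picture is of the moment at which its call begins: read the wrist's pose just before it. camera_params takes no time and is no camera call; for the wrist camera it gives the pose at the moment of the call.
- r.close_job(): hands the job in, once; it reports no verdict.
Trained networks look in the newest picture that a camera, given by its name, has taken for a name from the list of things; names that differ only in an ending like _2 or _b are one class to them, and where a whole thing is asked for, a point or a joint stands for the part that bears it (a point fixed in the world has none). Each returns a list of dicts, best first, with "confidence" (0 to 1); they miss things now and then, are a little off and sometimes report something else, mostly with a low value. They report only what shows in the picture. A call takes as long as a camera call.
- r.outline_of(camera, name): "region" (480x640 bool, what is visible of it) and "point" ([column, row] in pixels, amid what is visible of it).
The state is a dict: "t": time; "joints": joint angles; "qvel": joint speeds; "joint_efforts": joint torques, N m; "ee_pos": TCP position; "tcp_rot": TCP orientation; "contact_force": force on the tool from outside, world axes, zero at the start; "torque": the same for the moment, N m; "gripper_width": opening from 0.0 (shut) to 1.0 (fully open).
Only numpy, scipy, OpenCV 4.12 (cv2) and the standard library are available. Lean on these libraries where they do the work, as an engineer would, in place of code of your own. Each camera call takes 0.05 s, during which the arm holds its last target.

## Working session

There is one attempt and no reset: what is moved stays moved. The work goes in short steps, Python scripts to look and compute and a tool call to move; the robot and the scene stay as the last step left them, time stands still between calls to the robot, and variables do not carry over. Pictures are saved under pics/ and viewed, and the job is handed in when it is done.

Besides the shell and the picture viewer there is one more tool, called by a JSON object that holds its "fn" and its "kwargs", one argument or row to a line. servo_tool: Moves the arm, as the interface text tells. Its arguments: {"type":"object","properties":{"plan":{"type":"array"},"squeeze":{"type":"number"}},"required":["plan"]}

```bash
ls; mkdir -p pics
cat > h.py <<'E'
import numpy as np, cv2
from workcell import r
def ray(cam,px,P=None):
    p=P or r.camera_params(cam)
    R=np.array(p["R"]);t=np.array(p["t"])
    d=np.array([(px[0]-p["cx"])/p["fx"],(px[1]-p["cy"])/p["fy"]])
    u=d.copy()
    for _ in range(20): u=d/(1+p["k1"]*(u@u))
    return -R.T@t, R.T@np.array([u[0],u[1],1.0])
def onz(cam,px,z,P=None):
    o,d=ray(cam,px,P); return o+d*(z-o[2])/d[2]
def proj(cam,X):
    p=r.camera_params(cam); c=np.array(p["R"])@np.array(X,float)+np.array(p["t"])
    u=c[:2]/c[2]; u=u*(1+p["k1"]*(u@u)); return [p["fx"]*u[0]+p["cx"],p["fy"]*u[1]+p["cy"]]
def shot(cam,fn):
    im=r.grab_frame(cam); cv2.imwrite("pics/"+fn,im[:,:,::-1]); return im
E
python3 - <<'E'
from h import *
print(r.sense())
for c in ["scene","top"]:
    shot(c,c+"0.png")
    for n in ["bow","cover","air_box","jar","coupling","wrench","hex_key"]:
        for o in r.outline_of(c,n)[:2]:
            m=o["region"]; ys,xs=np.where(m)
            print(c,n,round(o["confidence"],2),o["point"],xs.min(),xs.max(),ys.min(),ys.max(), np.round(onz(c,o["point"],{"bow":100,"cover":74,"air_box":80}.get(n,20))))
p=r.camera_params("top");print(p)
E
```

```text
pics
{'t': 0.0, 'joints': array([ 6.88061953e+01,  5.04001555e+00,  7.86239941e+01,  7.87421879e-04,
        9.64613915e+01, -5.90772705e+00]), 'qvel': array([-0.04330768, -0.00726285, -0.02471758, -0.14425445,  0.02235901,
        0.07848832]), 'joint_efforts': array([ 9.02823795e-04, -3.40177310e+01, -3.02438164e+01,  7.20583065e-02,
        3.26555280e-02, -1.39424951e-04]), 'ee_pos': array([144.79648882, 530.00084486, 187.1022046 ]), 'tcp_rot': array([-1.79875345e+02, -1.36855775e-02,  1.64713995e+02]), 'contact_force': array([-0.10660961,  0.16861004, -0.94556806]), 'torque': array([ 0.00626592, -0.00082839,  0.00039111]), 'gripper_width': 0.9996842463174574}
scene bow 0.72 [332.7, 249.1] 276 380 201 299 [584. -17. 100.]
scene bow 0.48 [152.3, 310.8] 140 168 295 326 [ 353. -444.  100.]
scene cover 0.46 [256.9, 276.0] 249 259 268 289 [ 466. -194.   74.]
scene air_box 0.6 [365.2, 282.1] 268 425 196 342 [708. -51.  80.]
scene air_box 0.44 [328.3, 249.2] 277 379 201 298 [565.  -7.  80.]
scene jar 0.76 [369.7, 201.3] 358 377 191 209 [520. 305.  20.]
scene coupling 0.49 [304.1, 213.6]
[... 390 characters left out ...]
.2] 245 253 284 292 [376. 127.  80.]
top air_box 0.66 [285.5, 183.3] 207 366 143 268 [672.  35.  80.]
top jar 0.97 [199.8, 234.8] 189 212 225 248 [537. 271.  20.]
top coupling 0.5 [248.2, 288.4] 244 253 283 292 [390. 133.  20.]
top wrench 0.66 [270.1, 265.8] 265 272 264 273 [453.  75.  20.]
top wrench 0.64 [376.5, 183.3] 368 382 164 217 [ 692. -220.   20.]
{'fx': 554.7149016178574, 'fy': 554.7149016178574, 'cx': 311.67293604010104, 'cy': 245.24449985302473, 'k1': -0.004573417948170486, 'R': array([[ 0.01314372, -0.99974642,  0.01828491],
       [-0.98940334, -0.01564779, -0.14434745],
       [ 0.14459697, -0.01619389, -0.98935811]]), 't': array([ -46.27675024,  509.2706572 , 1483.14426857])}
```

Run:
```python
import cv2
im=cv2.imread("pics/top0.png"); cv2.imwrite("pics/top0c.png",cv2.resize(im[120:320,170:420],None,fx=3,fy=3,interpolation=cv2.INTER_CUBIC))
```

```text
(no output)
```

View pics/top0c.png

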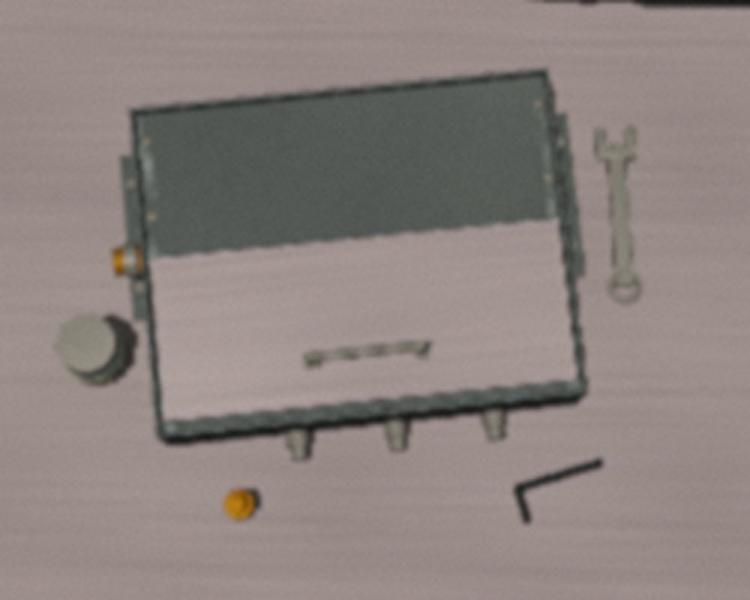

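View pics/scene0.png

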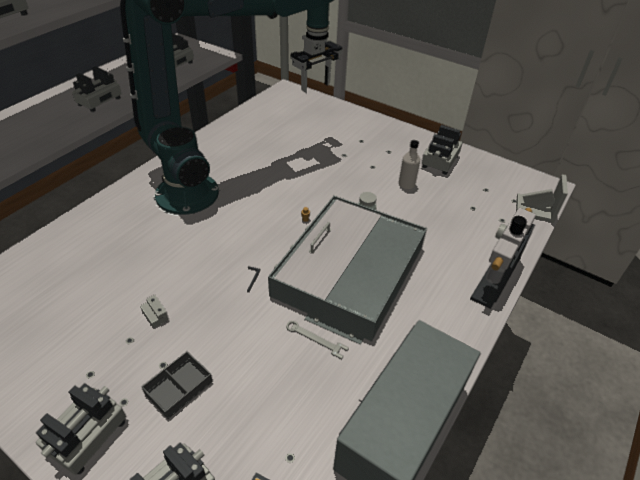

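Run:
```python
from h import *
f=lambda c:(c[0]/3+170-.33,c[1]/3+120-.33)
for n,c,z in [("RL",(132,110),80),("RR",(547,72),80),("FRtop",(584,378),80),("FLtop",(160,424),80),("FLbot",(165,442),0),("bowL",(305,358),100),("bowR",(430,346),100),("coverRL",(153,257),74),("coverRR",(556,217),74),("out1",(300,450),26),("out2",(399,442),26),("out3",(497,432),26)]:
    print(n,np.round(onz("top",f(c),z),1))
```

```text
RL [743.7 231.5  80. ]
RR [ 786.7 -145.    80. ]
FRtop [ 504.7 -178.7   80. ]
FLtop [457.8 195.8  80. ]
FLbot [450.3 202.    0. ]
bowL [515.6  68.3 100. ]
bowR [528.1 -41.  100. ]
coverRL [609.3 208.4  74. ]
coverRR [ 652.5 -154.1   74. ]
out1 [442.1  75.1  26. ]
out2 [450.8 -15.2  26. ]
out3 [ 461.4 -104.9   26. ]
```

Run:
```python
from h import *
im=r.grab_frame("top")
S=4;x0,y0=195,125
big=cv2.resize(im[125:275,195:395],None,fx=S,fy=S,interpolation=cv2.INTER_CUBIC)[:,:,::-1].copy()
C=np.array([621,27.]);a=np.radians(6.5);R=np.array([[np.cos(a),-np.sin(a)],[np.sin(a),np.cos(a)]])
def P(x,y,z):
    w=C+R@[x,y]; u=proj("top",[w[0],w[1],z]); return (int((u[0]-x0+.5)*S),int((u[1]-y0+.5)*S))
def poly(pts,z,col):
    q=[P(x,y,z) for x,y in pts]
    for i in range(len(q)): cv2.line(big,q[i],q[(i+1)%len(q)],col,1)
rc=lambda a,b:[(-a,-b),(a,-b),(a,b),(-a,b)]
poly(rc(151,192),80,(0,0,255));poly(rc(147,188),80,(0,255,255));poly(rc(151,192),0,(255,0,0))
poly([(-179,y) for y in(-110,-20,70)],20,(0,255,0))
cv2.imwrite("pics/ov1.png",big)
```

```text
(no output)
```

View pics/ov1.png

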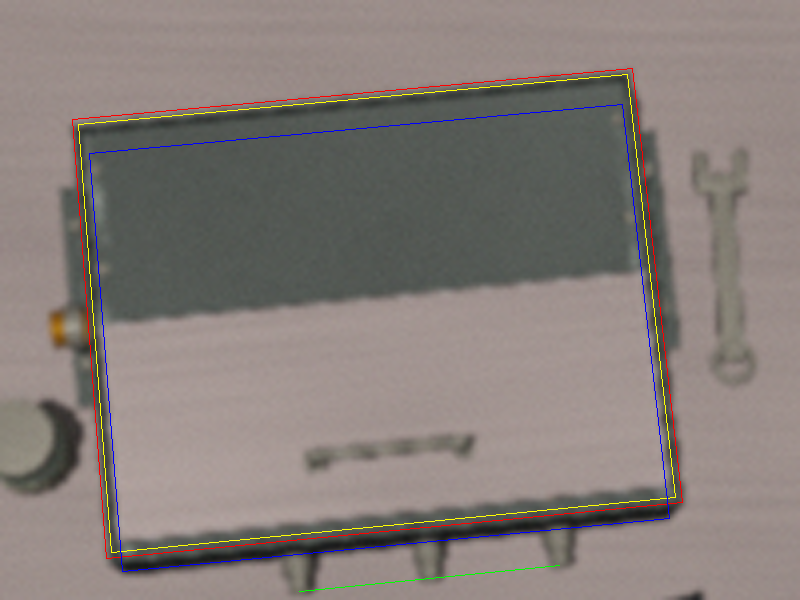

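{"fn": "servo_tool", "kwargs": {
  "plan": [
    [-2.3,-2.0,-0.6,0,0,0.12,0.5],
    [-4.6,-4.0,-1.2,0,0,0.24,0.5],
    [-6.9,-6.0,-1.8,0,0,0.36,0.5],
    [-9.2,-8.0,-2.4,0,0,0.48,0.5],
    [-11.5,-10.0,-3.0,0,0,0.6,0.5],
    [-13.8,-12.0,-3.6,0,0,0.72,0.5],
    [-16.1,-14.0,-4.2,0,0,0.84,0.5],
    [-18.4,-16.0,-4.8,0,0,0.96,0.5],
    [-20.7,-18.0,-5.4,0,0,1.08,0.5],
    [-23.0,-20.0,-6.0,0,0,1.2,0.5]
  ]
}}

```text
t: 1.68
ee_pos: [314.7, 275.7, 248.8]
tcp_rot: [180.0, -0.0, 95.6]
contact_force: [1.1, 0.5, -0.2]
gripper_width: 0.5
```

```bash
cat >> h.py <<'E'
from scipy.spatial.transform import Rotation as Ro
def rel(x,y,z,yaw):
    s=r.sense(); A=Ro.from_euler("xyz",s["tcp_rot"],degrees=True)
    B=Ro.from_euler("xyz",[180,0,yaw],degrees=True)
    print("t",s["t"],"pos",np.round(s["ee_pos"],1),"rot",np.round(s["tcp_rot"],2),"q",np.round(s["joints"],1),"F",np.round(s["contact_force"],1),"w",s["gripper_width"])
    d=A.inv().apply(np.array([x,y,z])-s["ee_pos"])/10
    print("shift cm",np.round(d,2),"rotvec",np.round((A.inv()*B).as_rotvec(),3))
E
python3 -c "
from h import *
rel(490,12,150,6.5)"
```

```text
t 1.6833 pos [314.7 275.7 248.8] rot [ 1.7995e+02 -2.0000e-02  9.5630e+01] q [ 33.4 -12.2  88.    0.  104.2  27.8] F [ 1.1  0.5 -0.2] w 0.49978058223817373
shift cm [-27.97  14.85   9.88] rotvec [ 0.000e+00 -1.000e-03  1.556e+00]
```

{"fn": "servo_tool", "kwargs": {
  "plan": [
    [-2.8,1.5,0.6,0,0,0.12,0.5],
    [-5.6,3.0,1.2,0,0,0.24,0.5],
    [-8.4,4.5,1.8,0,0,0.36,0.5],
    [-11.2,6.0,2.4,0,0,0.48,0.5],
    [-14.0,7.4,3.0,0,0,0.6,0.5],
    [-16.8,8.9,3.6,0,0,0.72,0.5],
    [-19.6,10.4,4.4,0,0,0.84,0.5],
    [-22.4,11.9,5.2,0,0,0.96,0.5],
    [-25.2,13.4,6.0,0,0,1.08,0.5],
    [-28.0,14.9,7.0,0,0,1.2,0.5]
  ]
}}

```text
t: 2.52
ee_pos: [492.4, 12.4, 178.5]
tcp_rot: [180.0, -0.1, 26.8]
contact_force: [-0.0, 0.1, 0.6]
gripper_width: 0.503
```

```bash
python3 -c "
from h import *
rel(490,12,120,6.5)"
```

```text
t 2.5167 pos [492.4  12.4 178.5] rot [ 1.7996e+02 -8.0000e-02  2.6850e+01] q [-5.2 -2.3 87.1  0.  95.1 58. ] F [-0.   0.1  0.6] w 0.5026738477690947
shift cm [-0.24 -0.07  5.85] rotvec [ 0.    -0.002  0.355]
```

{"fn": "servo_tool", "kwargs": {
  "plan": [
    [-0.1,0,1.0,0,0,0.09,0.5],
    [-0.2,-0.1,2.0,0,0,0.18,0.5],
    [-0.2,-0.1,3.0,0,0,0.27,0.5],
    [-0.2,-0.1,4.0,0,0,0.355,0.5],
    [-0.2,-0.1,5.0,0,0,0.355,0.5],
    [-0.2,-0.1,5.5,0,0,0.355,0.5],
    [-0.2,-0.1,5.5,0,0,0.355,0.5],
    [-0.2,-0.1,5.5,0,0,0.355,0.5],
    [-0.2,-0.1,5.5,0,0,0.355,0.5],
    [-0.2,-0.1,5.5,0,0,0.355,0.5]
  ]
}}

```text
t: 3.35
ee_pos: [489.7, 14.0, 124.1]
tcp_rot: [180.0, -0.1, 6.9]
contact_force: [0.7, 0.9, 0.0]
gripper_width: 0.5
```

```bash
python3 -c "
from h import *
rel(490,12,99,6.5)
shot('wrist','w1.png');im=shot('scene','s1.png')
cv2.imwrite('pics/s1c.png',cv2.resize(im[150:350,220:470],None,fx=3,fy=3)[:,:,::-1])
P=r.camera_params('wrist')
o=r.outline_of('wrist','bow')
for k in o[:2]:
  ys,xs=np.where(k['region']);print(k['confidence'],k['point'],xs.min(),xs.max(),ys.min(),ys.max())
"
```

```text
t 3.35 pos [489.7  14.  124.1] rot [ 1.7998e+02 -9.0000e-02  6.9000e+00] q [-5.  -1.5 92.5  0.  88.9 78.1] F [0.7 0.9 0. ] w 0.4998836270848087
shift cm [0.   0.2  2.51] rotvec [ 0.    -0.002  0.007]
0.57 [322.2, 140.4] 36 613 31 256
```

View pics/w1.png

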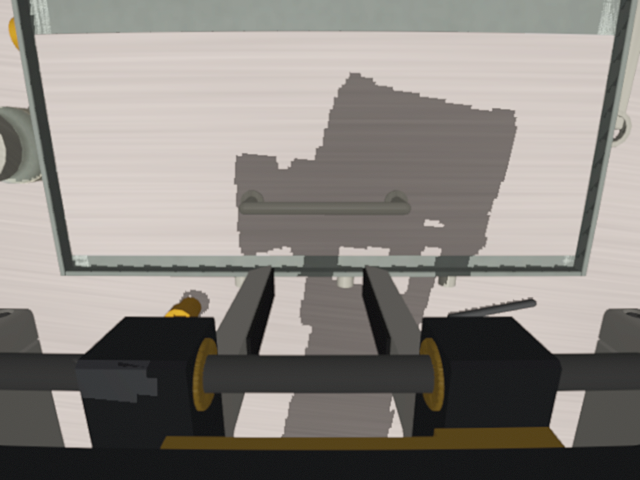

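View pics/s1c.png

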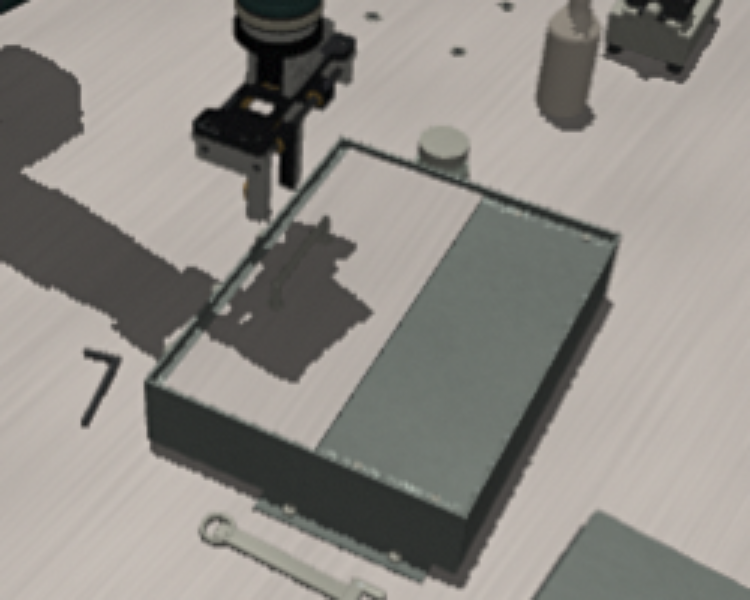

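```bash
python3 -c "
from h import *
P=r.camera_params('wrist')
for n,p,z in [('barL',(243,208),100),('barR',(408,208),100),('FL',(63,274),80),('FR',(587,273),80),('covRL',(36,34),74),('covRR',(612,35),74)]: print(n,np.round(onz('wrist',p,z,P),1))
"
```

```text
barL [515.9  64.  100. ]
barR [528.3 -38.5 100. ]
FL [447.4 195.1  80. ]
FR [ 494.  -182.5   80. ]
covRL [606.8 208.2  74. ]
covRR [ 650.3 -155.    74. ]
```

{"fn": "servo_tool", "kwargs": {
  "plan": [
    [0,0.5,1.0,0,0,0,0.5],
    [0,0.5,2.0,0,0,0,0.5],
    [0,0.5,2.5,0,0,0,0.5],
    [0,0.5,2.5,0,0,0,0.5],
    [0.6,0.5,2.5,0,0,0,0.5],
    [1.2,0.5,2.5,0,0,0,0.5],
    [1.8,0.5,2.5,0,0,0,0.5],
    [2.4,0.5,2.5,0,0,0,0.5],
    [3.0,0.5,2.5,0,0,0,0.5],
    [3.6,0.5,2.5,0,0,0,0.5]
  ]
}}

```text
t: 4.33
ee_pos: [526.5, 13.4, 98.5]
tcp_rot: [-180.0, -0.0, 6.9]
contact_force: [0.4, 0.1, -0.3]
gripper_width: 0.5
```

```bash
python3 -c "
from h import *
rel(646.8,27.7,99,6.8)
shot('wrist','w2.png')
"
```

```text
t 4.3333 pos [526.5  13.4  98.5] rot [-1.80e+02 -3.00e-02  6.87e+00] q [-4.7  4.  89.8  0.  86.1 78.4] F [ 0.4  0.1 -0.3] w 0.500121417730306
shift cm [12.12  0.02 -0.05] rotvec [-0.    -0.     0.001]
```

View pics/w2.png

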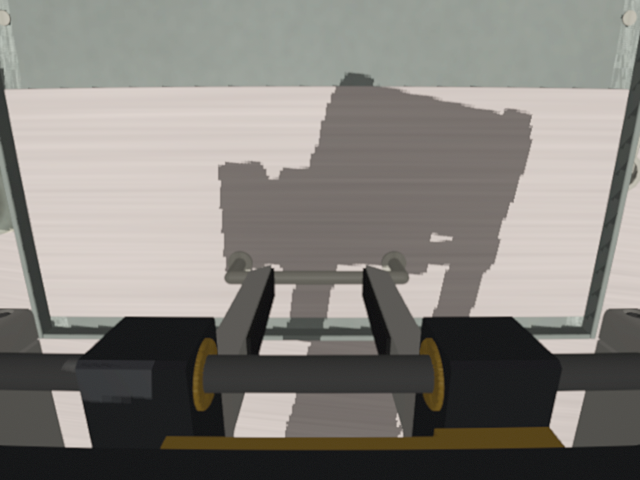

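{"fn": "servo_tool", "kwargs": {
  "plan": [
    [1.0,0,0,0,0,0,0.5],
    [2.0,0,0,0,0,0,0.5],
    [3.0,0,0,0,0,0,0.5],
    [4.0,0,0,0,0,0,0.5],
    [5.0,0,0,0,0,0,0.5],
    [6.0,0,0,0,0,0,0.5],
    [7.0,0,0,0,0,0,0.5],
    [8.0,0,0,0,0,0,0.5],
    [9.0,0,0,0,0,0,0.5],
    [10.0,0,0,0,0,0,0.5]
  ]
}}

```text
t: 5.22
ee_pos: [625.9, 25.4, 98.0]
tcp_rot: [-180.0, 0.0, 6.9]
contact_force: [-0.1, 0.1, -0.2]
gripper_width: 0.502
```

```bash
python3 -c "
from h import *
rel(646.8,27.7,99,6.8)
im=shot('top','t2.png')
cv2.imwrite('pics/t2c.png',cv2.resize(im[125:275,195:395],None,fx=4,fy=4,interpolation=cv2.INTER_CUBIC)[:,:,::-1])
"
```

```text
t 5.2167 pos [625.9  25.4  98. ] rot [-1.7999e+02  1.0000e-02  6.8700e+00] q [-2.9 16.5 75.4  0.  88.1 80.3] F [-0.1  0.1 -0.2] w 0.5021223818587802
shift cm [ 2.1   0.02 -0.1 ] rotvec [-0.     0.     0.001]
```

View pics/t2c.png

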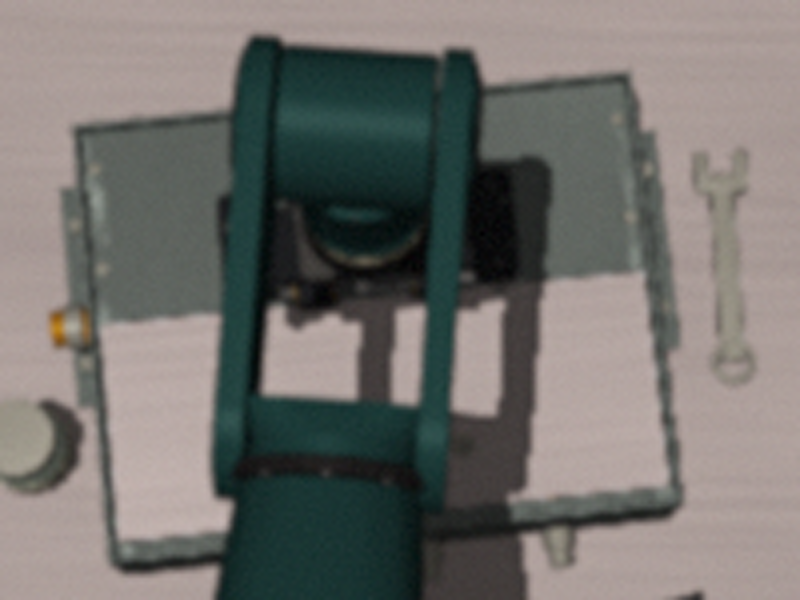

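```bash
python3 -c "
from h import *
shot('wrist','w3.png')
im=shot('scene','s3.png')
cv2.imwrite('pics/s3c.png',cv2.resize(im[150:350,220:470],None,fx=3,fy=3)[:,:,::-1])
"
```

```text
(no output)
```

View pics/w3.png

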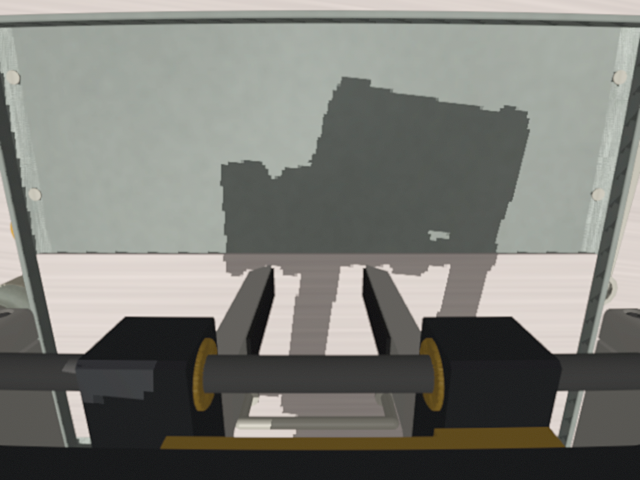

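View pics/s3c.png

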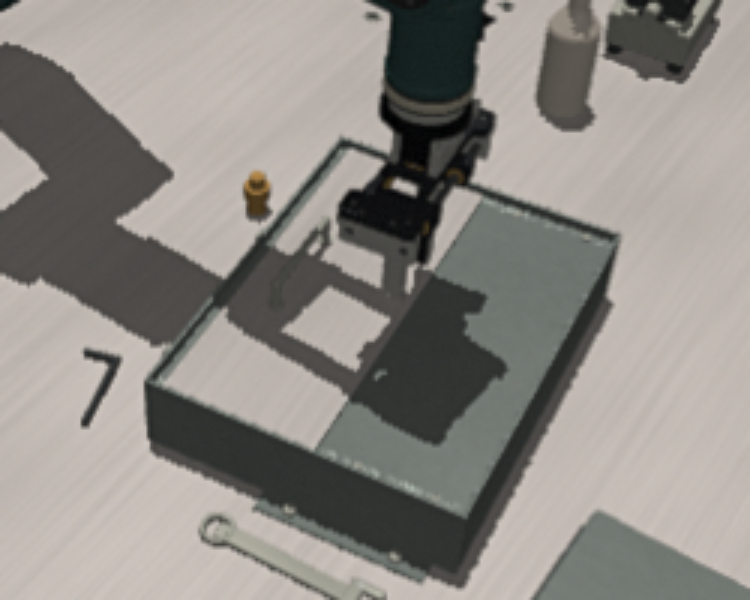

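```bash
python3 -c "
from h import *
p=r.sense()['ee_pos'];print(p)
a=np.radians(6.9);ty=np.array([np.sin(a),-np.cos(a),0]);tx=np.array([np.cos(a),np.sin(a),0])
im=cv2.imread('pics/s3.png')
x0,y0,S=320,190,8
big=cv2.resize(im[190:265,320:420],None,fx=S,fy=S)
print(p)
for dz,c in [(-11,(0,0,255)),(0,(0,255,0)),(4,(255,0,0)),(15,(0,255,255))]:
  for sy in (-36,-23.5,23.5,36):
    for sx in (-8,8):
      u=proj('scene',p+sx*tx+sy*ty+[0,0,dz]); cv2.circle(big,(int((u[0]-x0+.5)*S),int((u[1]-y0+.5)*S)),3,c,-1)
cv2.imwrite('pics/ov3.png',big)
print(proj('wrist',p+29*ty-[0,0,11]),proj('wrist',p-29*ty-[0,0,11]))
P=r.camera_params('wrist');print(-np.array(P['R']).T@P['t'])
"
```

```text
[625.33785037  25.32261882  97.71473924]
[625.33785037  25.32261882  97.71473924]
[np.float64(364.65025223050765), np.float64(263.6169704149471)] [np.float64(270.0983556507876), np.float64(263.5685007926069)]
[699.05204761  33.51642523 293.94883607]
```

View pics/ov3.png

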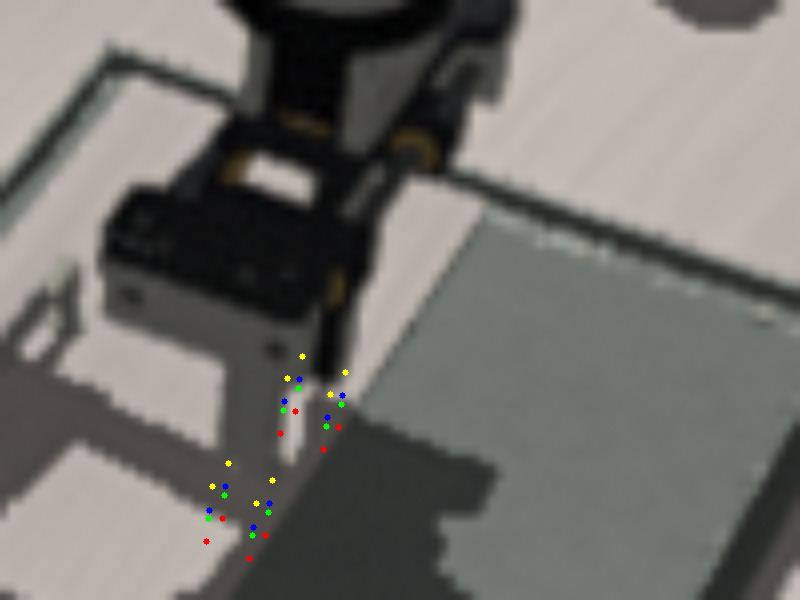

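```bash
python3 -c "
from h import *
p=r.sense()['ee_pos'];P=r.camera_params('wrist')
a=np.radians(6.87);ty=np.array([np.sin(a),-np.cos(a),0]);tx=np.array([np.cos(a),np.sin(a),0])
for dz in (-11,0,5,10,20,30):
  print(dz,[np.round(proj('wrist',p+sx*tx+sy*ty+[0,0,dz])) for sx in(-8,8) for sy in(-23.5,23.5)])
print(np.round(P['R'],3),P['fx'])
im=cv2.imread('pics/w3.png');cv2.imwrite('pics/w3c.png',cv2.resize(im[240:360,200:420],None,fx=3.6,fy=3.6,interpolation=cv2.INTER_CUBIC))
"
```

```text
-11 [array([279., 276.]), array([355., 276.]), array([279., 251.]), array([356., 251.])]
0 [array([277., 283.]), array([357., 283.]), array([277., 257.]), array([358., 257.])]
5 [array([276., 286.]), array([358., 286.]), array([276., 260.]), array([359., 260.])]
10 [array([275., 290.]), array([359., 290.]), array([275., 263.]), array([360., 263.])]
20 [array([273., 297.]), array([361., 297.]), array([272., 269.]), array([362., 269.])]
30 [array([271., 306.]), array([363., 306.]), array([270., 276.]), array([364., 276.])]
[[ 0.12  -0.993 -0.001]
 [-0.96  -0.117  0.256]
 [-0.254 -0.029 -0.967]] 357.7560608126858
```

View pics/w3c.png

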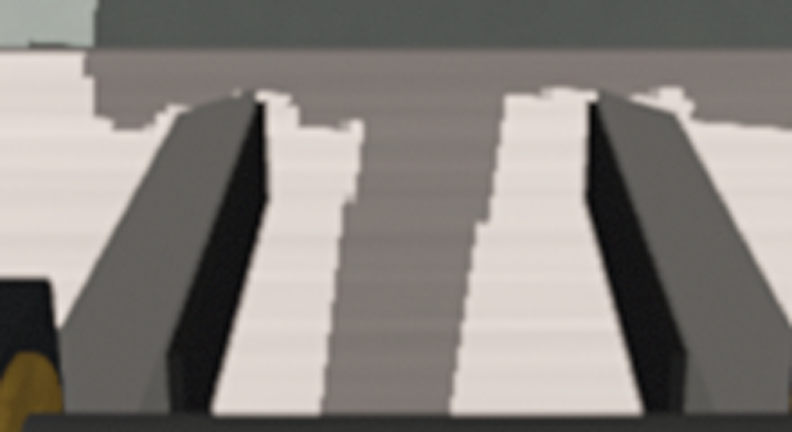

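{"fn": "servo_tool", "kwargs": {
  "plan": [
    [0,0,-1.0,0,0,0,0.5],
    [-2.0,0,-1.0,0,0,0,0.5],
    [-4.0,0,-1.0,0,0,0,0.5],
    [-6.0,0,-1.0,0,0,0,0.5],
    [-8.0,0,-1.0,0,0,0,0.5],
    [-10.0,0,-1.0,0,0,0,0.5],
    [-12.0,0,-1.0,0,0,0,0.5],
    [-13.6,0,-1.0,0,0,0,0.5],
    [-13.6,0,0,0,0,0,0.5],
    [-13.6,0,0,0,0,0,0.5]
  ]
}}

```text
t: 6.2
ee_pos: [488.7, 9.0, 97.5]
tcp_rot: [-180.0, 0.0, 6.8]
contact_force: [0.2, 0.9, -0.9]
gripper_width: 0.5
```

```bash
python3 -c "
from h import *
rel(488.9,8.9,71,6.8)
"
```

```text
t 6.2 pos [488.7   9.   97.5] rot [-1.7998e+02  3.0000e-02  6.8400e+00] q [-5.6 -0.7 94.8  0.  85.9 77.6] F [ 0.2  0.9 -0.9] w 0.49988611877054223
shift cm [0.02 0.01 2.65] rotvec [-0.     0.001  0.001]
```

{"fn": "servo_tool", "kwargs": {
  "plan": [
    [0,0,0.3,0,0,0,0.5],
    [0,0,0.6,0,0,0,0.5],
    [0,0,0.9,0,0,0,0.5],
    [0,0,1.2,0,0,0,0.5],
    [0,0,1.4,0,0,0,0.5],
    [0,0,1.4,0,0,0,0.5],
    [0,0,1.5,0,0,0,0.5],
    [0,0,1.5,0,0,0,0.5],
    [0,0,1.6,0,0,0,0.5],
    [0,0,1.6,0,0,0,0.5]
  ]
}}

```text
t: 7.03
ee_pos: [489.8, 9.0, 82.3]
tcp_rot: [-180.0, -0.0, 6.9]
contact_force: [-0.5, 0.2, -0.2]
gripper_width: 0.499
```

```bash
python3 -c "
from h import *
rel(488.9,8.9,71,6.8)
shot('wrist','w4.png')
im=shot('scene','s4.png')
cv2.imwrite('pics/s4c.png',cv2.resize(im[180:300,260:420],None,fx=5,fy=5)[:,:,::-1])
"
```

```text
t 7.0333 pos [489.8   9.   82.3] rot [-1.80e+02 -1.00e-02  6.86e+00] q [-5.6 -0.  95.9  0.  84.1 77.5] F [-0.5  0.2 -0.2] w 0.4992230848023474
shift cm [-0.09 -0.    1.13] rotvec [-0.    -0.     0.001]
```

View pics/s4c.png

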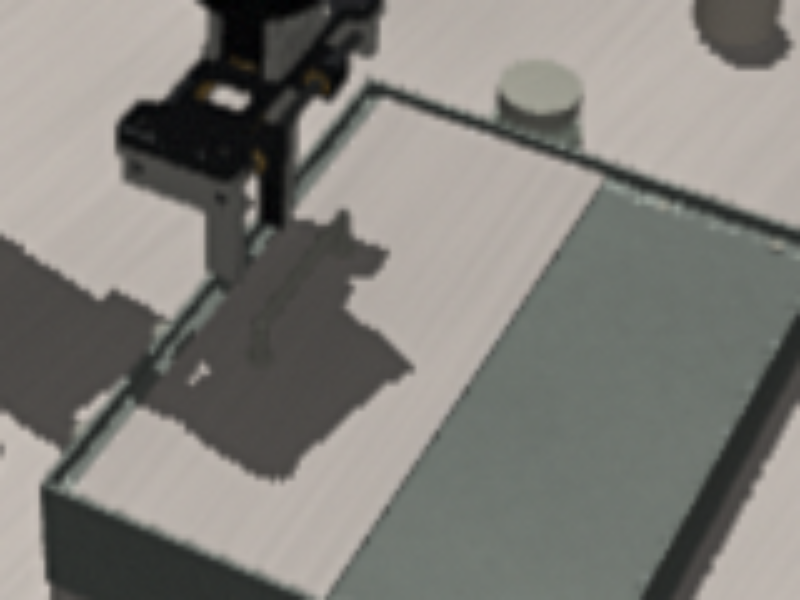

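View pics/w4.png

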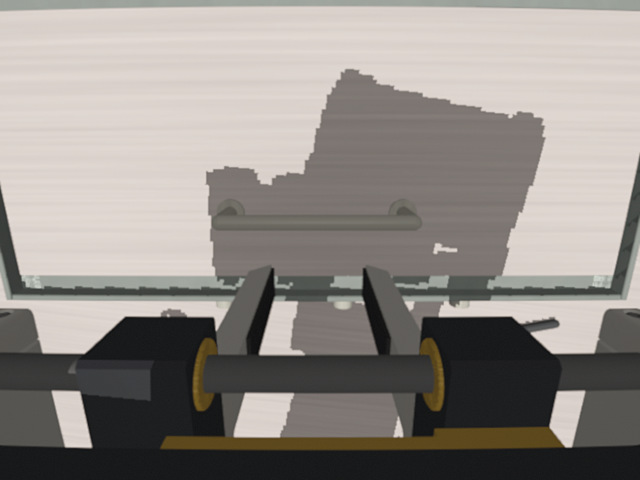

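{"fn": "servo_tool", "kwargs": {
  "plan": [
    [0,0,0.4,0,0,0,0.5],
    [0,0,0.8,0,0,0,0.5],
    [0,0,1.2,0,0,0,0.5],
    [0,0,1.3,0,0,0,0.5],
    [0.5,0,1.3,0,0,0,0.5],
    [1.0,0,1.3,0,0,0,0.5],
    [1.5,0,1.3,0,0,0,0.5],
    [2.0,0,1.3,0,0,0,0.5],
    [2.5,0,1.3,0,0,0,0.5],
    [3.0,0,1.3,0,0,0,0.5]
  ]
}}

```text
t: 7.97
ee_pos: [518.8, 12.5, 69.4]
tcp_rot: [-180.0, 0.2, 6.9]
contact_force: [-5.4, -0.3, 3.1]
gripper_width: 0.499
```

```bash
python3 -c "
from h import *
rel(646.8,27.7,69,6.8)
shot('wrist','w5.png')
"
```

```text
t 7.9667 pos [518.8  12.5  69.4] rot [-180.      0.19    6.87] q [-4.9  4.3 92.9 -0.  82.9 78.3] F [-5.4 -0.3  3.1] w 0.4990189970259026
shift cm [12.89  0.02  0.  ] rotvec [-0.     0.003  0.001]
```

View pics/w5.png

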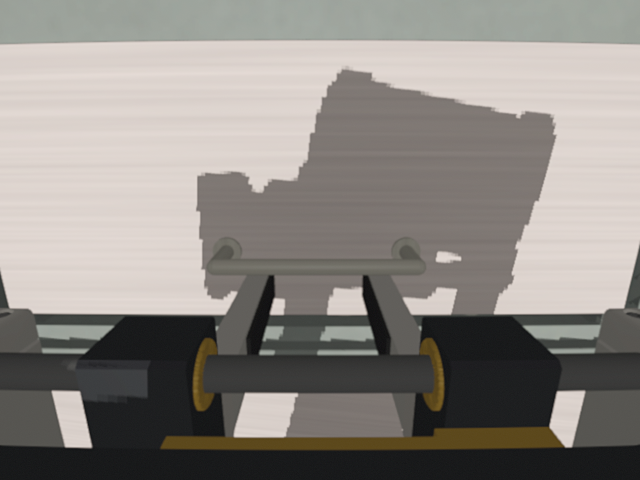

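{"fn": "servo_tool", "kwargs": {
  "plan": [
    [1.0,0,0,0,0,0,0.5],
    [2.0,0,0,0,0,0,0.5],
    [3.0,0,0,0,0,0,0.5],
    [4.0,0,0,0,0,0,0.5],
    [5.0,0,0,0,0,0,0.5],
    [6.0,0,0,0,0,0,0.5],
    [7.0,0,0,0,0,0,0.5],
    [8.0,0,0,0,0,0,0.5],
    [9.0,0,0,0,0,0,0.5],
    [10.0,0,0,0,0,0,0.5]
  ]
}}

```text
t: 8.85
ee_pos: [619.7, 24.7, 69.2]
tcp_rot: [-180.0, 0.0, 6.9]
contact_force: [-4.8, -0.0, 2.4]
gripper_width: 0.501
```

```bash
python3 -c "
from h import *
rel(646.8,27.7,69,6.8)
shot('wrist','w6.png')
"
```

```text
t 8.85 pos [619.7  24.7  69.2] rot [-1.7999e+02  3.0000e-02  6.8700e+00] q [-3.  16.7 78.5  0.  84.8 80.2] F [-4.8 -0.   2.4] w 0.5014116573584563
shift cm [2.73 0.03 0.02] rotvec [-0.     0.001  0.001]
```

View pics/w6.png

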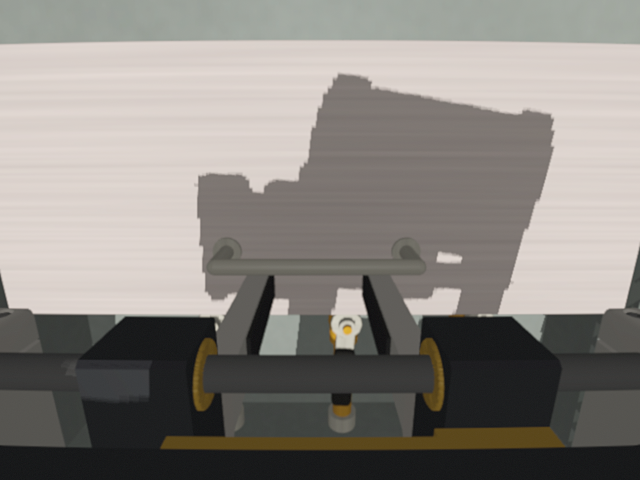

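{"fn": "servo_tool", "kwargs": {
  "plan": [
    [0.6,0,0,0,0,0,0.5],
    [1.2,0,0,0,0,0,0.5],
    [1.6,0,0,0,0,0,0.5],
    [1.9,0,0,0,0,0,0.5],
    [2.1,0,0,0,0,0,0.5],
    [2.2,0,0,0,0,0,0.5],
    [2.3,0,0,0,0,0,0.5],
    [2.4,0,0,0,0,0,0.5],
    [2.5,0,0,0,0,0,0.5],
    [2.5,0,0,0,0,0,0.5]
  ]
}}

```text
t: 9.73
ee_pos: [643.8, 27.5, 69.1]
tcp_rot: [-180.0, -0.0, 6.9]
contact_force: [-3.2, -0.1, 1.2]
gripper_width: 0.501
```

```bash
python3 -c "
from h import *
rel(646.8,27.7,69,6.8)
shot('wrist','w7.png')
im=shot('top','t7.png')
cv2.imwrite('pics/t7c.png',cv2.resize(im[125:275,195:395],None,fx=4,fy=4,interpolation=cv2.INTER_CUBIC)[:,:,::-1])
"
```

```text
t 9.7333 pos [643.8  27.5  69.1] rot [-1.7999e+02 -1.0000e-02  6.8600e+00] q [-2.6 19.7 74.7  0.  85.6 80.5] F [-3.2 -0.1  1.2] w 0.5006236224803052
shift cm [0.3  0.02 0.01] rotvec [-0.    -0.     0.001]
```

View pics/w7.png

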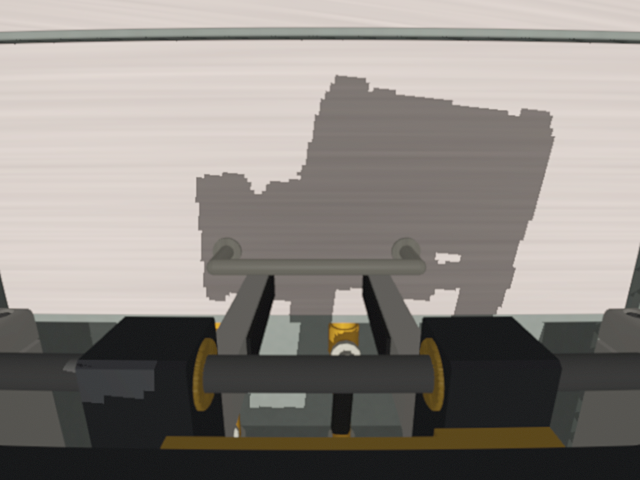

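View pics/t7c.png

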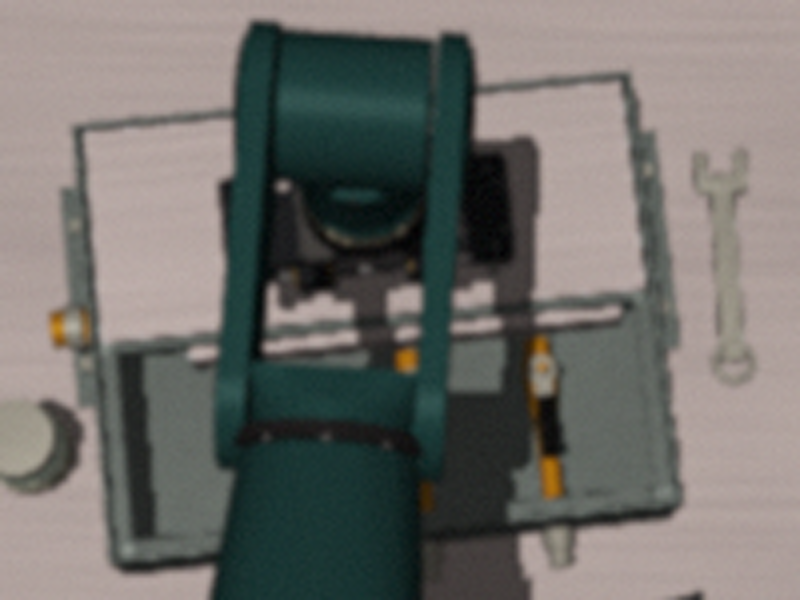

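{"fn": "servo_tool", "kwargs": {
  "plan": [
    [0.1,0,0,0,0,0,0.5],
    [0.2,0,0,0,0,0,0.5],
    [0.3,0,0,0,0,0,0.5],
    [0.4,0,0,0,0,0,0.5],
    [0.4,0,0,0,0,0,0.5],
    [0.4,0,0,0,0,0,0.5],
    [0.4,0,0,0,0,0,0.5],
    [0.4,0,0,0,0,0,0.5],
    [0.4,0,0,0,0,0,0.5],
    [0.4,0,0,0,0,0,0.5]
  ]
}}

```text
t: 10.67
ee_pos: [643.9, 27.6, 69.2]
tcp_rot: [-180.0, 0.5, 6.9]
contact_force: [-12.3, -1.0, 5.3]
gripper_width: 0.499
```

{"fn": "servo_tool", "kwargs": {
  "plan": [
    [-1.0,0,0,0,0,0,0.5],
    [-2.0,0,0,0,0,0,0.5],
    [-3.0,0,-2.0,0,0,0,0.3],
    [-5.0,0,-5.0,0,0,0,0],
    [-8.0,0,-8.0,0,0,0,0],
    [-11.0,0,-10.0,0,0,0,0],
    [-14.0,0,-12.0,0,0,0,0],
    [-17.0,0,-13.0,0,0,0,0],
    [-19.0,0,-13.0,0,0,0,0],
    [-19.0,0,-13.0,0,0,0,0]
  ]
}}

```text
t: 11.5
ee_pos: [458.5, 5.1, 202.1]
tcp_rot: [179.9, -0.4, 6.8]
contact_force: [0.4, -0.0, -0.3]
gripper_width: 0.006
```

```bash
python3 -c "
from h import *
rel(646.8,27.7,69,6.8)
P=r.camera_params('wrist')
shot('wrist','w8.png')
for n in ['tag','lever_tagged','bow']:
  for k in r.outline_of('wrist',n)[:2]: print(n,k['confidence'],k['point'],onz('wrist',k['point'],{'tag':59,'bow':100}.get(n,56)))
im=shot('top','t8.png')
cv2.imwrite('pics/t8c.png',cv2.resize(im[125:275,195:395],None,fx=4,fy=4,interpolation=cv2.INTER_CUBIC)[:,:,::-1])
for k in r.outline_of('top','tag')[:2]: print('top',n,k['confidence'],k['point'],onz('top',k['point'],59))
"
```

```text
t 11.5 pos [458.5   5.1 202.1] rot [179.91  -0.41   6.84] q [-6.5 -7.3 89.   0.  97.8 76.7] F [ 0.4 -0.  -0.3] w 0.005638479181259766
shift cm [18.87 -0.02 13.45] rotvec [ 0.001 -0.007  0.001]
tag 0.79 [242.1, 134.3] [530.14712232  83.20296829  59.        ]
lever_tagged 0.63 [237.6, 134.8] [528.99605056  87.82443009  56.        ]
lever_tagged 0.17 [315.4, 18.0] [633.73892175  28.27043551  56.        ]
bow 0.91 [314.0, 17.2] [620.70002775  27.48071727 100.        ]
```

View pics/w8.png

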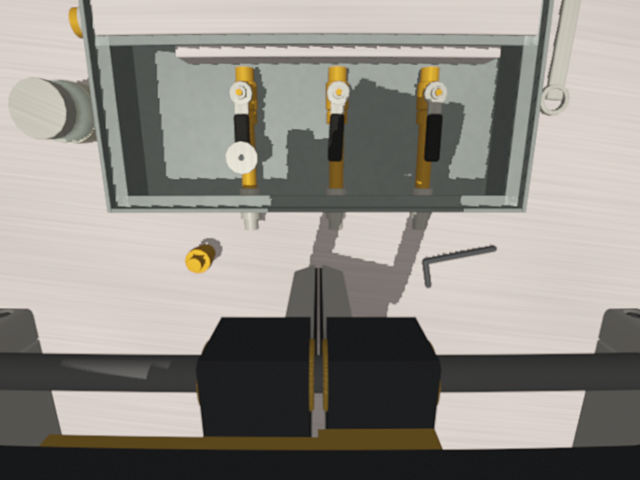

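View pics/t8c.png

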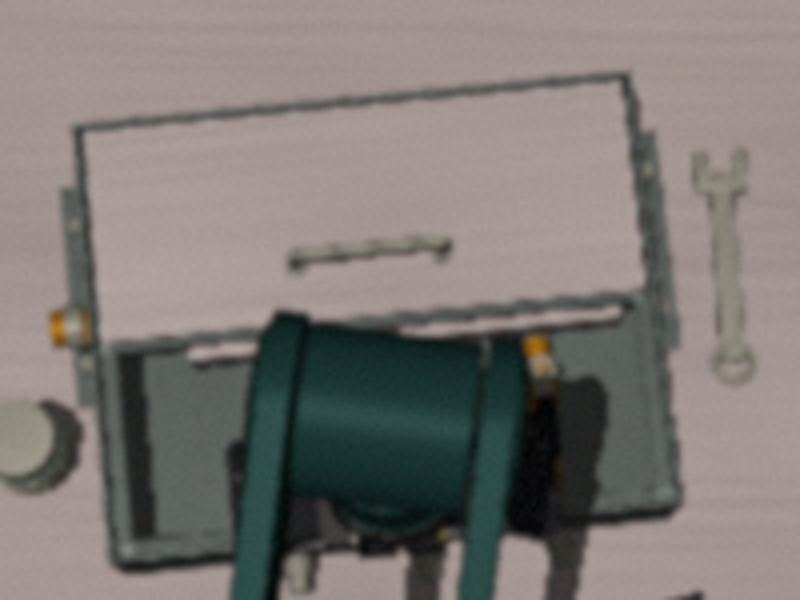

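```bash
python3 -c "
from h import *
P=r.camera_params('wrist')
for n,p,z in [('disc',(241,157.5),59),('hub',(240,92),60),('hub2',(338,92),60),('hub3',(434,91),60),('FLout',(108,212),80),('FRout',(527,211),80),('tip2',(335,159),56),('bow',(314,17),100)]:
  print(n,np.round(onz('wrist',p,z,P),1))
"
```

```text
disc [508.4  82.6  59. ]
hub [565.   87.1  60. ]
hub2 [575.2   1.4  60. ]
hub3 [586.5 -82.4  60. ]
FLout [447.6 195.1  80. ]
FRout [ 494.1 -180.6   80. ]
tip2 [517.2  -3.8  56. ]
bow [620.2  27.5 100. ]
```

{"fn": "servo_tool", "kwargs": {
  "plan": [
    [1.0,-0.5,0,0,0,-0.12,0],
    [2.0,-1.0,0,0,0,-0.24,0],
    [3.0,-1.5,0,0,0,-0.36,0],
    [4.0,-2.0,0,0,0,-0.48,0],
    [5.0,-2.5,1.0,0,0,-0.6,0],
    [6.0,-3.0,2.0,0,0,-0.72,0],
    [7.0,-3.5,3.5,0,0,-0.84,0],
    [8.0,-4.0,5.0,0,0,-0.96,0],
    [8.6,-4.1,6.5,0,0,-1.08,0],
    [8.6,-4.1,8.0,0,0,-1.2,0]
  ]
}}

```text
t: 12.63
ee_pos: [541.0, 57.0, 117.2]
tcp_rot: [-179.9, -0.0, 76.0]
contact_force: [0.6, -0.2, -0.0]
gripper_width: 0.006
```

```bash
python3 -c "
from h import *
rel(538.6,55.9,70,96.8)
"
```

```text
t 12.6333 pos [541.   57.  117.2] rot [-1.7994e+02 -1.0000e-02  7.6020e+01] q [ 0.   5.7 85.9  0.  88.5 14. ] F [ 0.6 -0.2 -0. ] w 0.005957832628713018
shift cm [-0.17 -0.2   4.72] rotvec [-0.001 -0.    -0.363]
```

{"fn": "servo_tool", "kwargs": {
  "plan": [
    [-0.1,-0.1,0.5,0,0,-0.12,0],
    [-0.1,-0.2,1.2,0,0,-0.24,0],
    [-0.2,-0.2,2.0,0,0,-0.36,0],
    [-0.2,-0.2,3.0,0,0,-0.36,0],
    [-0.2,-0.2,4.0,0,0,-0.36,0],
    [-0.2,-0.2,4.5,0,0,-0.36,0],
    [-0.2,-0.2,4.7,0,0,-0.36,0],
    [-0.2,-0.2,4.7,0,0,-0.36,0],
    [-0.2,-0.2,4.7,0,0,-0.36,0],
    [-0.2,-0.2,4.7,0,0,-0.36,0]
  ]
}}

```text
t: 13.47
ee_pos: [537.6, 54.9, 73.0]
tcp_rot: [179.9, 0.0, 96.2]
contact_force: [-0.1, -0.3, -0.5]
gripper_width: 0.003
```

```bash
python3 -c "
from h import *
rel(538.6,55.9,25,96.8)
shot('wrist','w9.png')
im=shot('scene','s9.png')
cv2.imwrite('pics/s9c.png',cv2.resize(im[180:300,260:420],None,fx=5,fy=5)[:,:,::-1])
"
```

```text
t 13.4667 pos [537.6  54.9  73. ] rot [179.92   0.    96.22] q [-0.2  6.7 90.   0.  83.3 -6.4] F [-0.1 -0.3 -0.5] w 0.0028774190377420196
shift cm [0.09 0.11 4.8 ] rotvec [ 0.001  0.    -0.01 ]
```

View pics/w9.png

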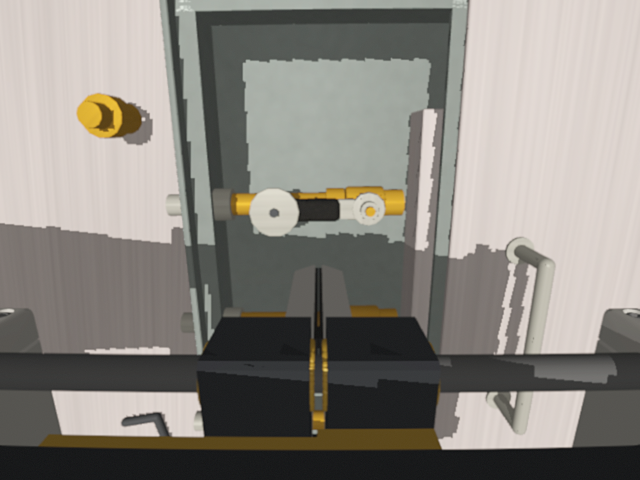

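View pics/s9c.png

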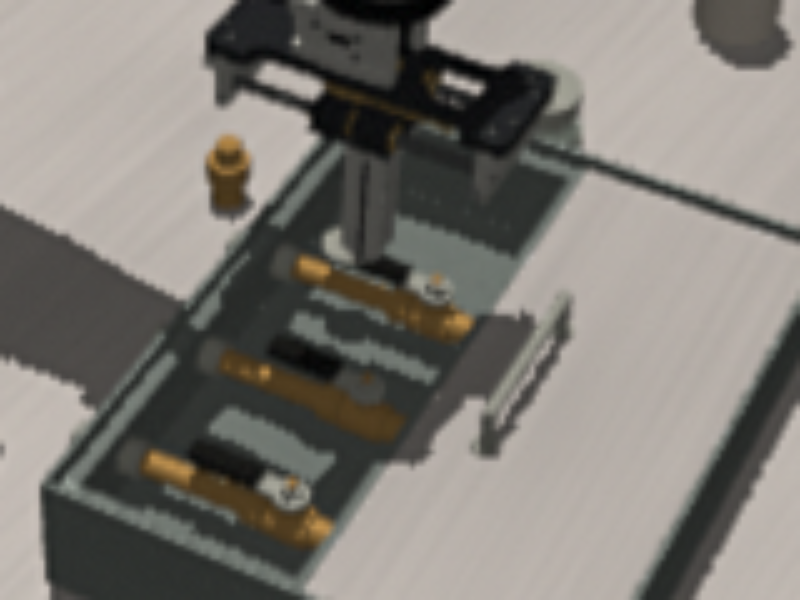

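{"fn": "servo_tool", "kwargs": {
  "plan": [
    [0,0,0.7,0,0,-0.01,0],
    [0,0,1.4,0,0,-0.01,0],
    [0,0,2.1,0,0,-0.01,0],
    [0,0,2.8,0,0,-0.01,0],
    [0,0,3.4,0,0,-0.01,0],
    [0,0,4.0,0,0,-0.01,0],
    [0,0,4.4,0,0,-0.01,0],
    [0,0,4.7,0,0,-0.01,0],
    [0,0,4.7,0,0,-0.01,0],
    [0,0,4.7,0,0,-0.01,0]
  ]
}}

```text
t: 14.4
ee_pos: [537.1, 54.9, 25.2]
tcp_rot: [-180.0, -0.0, 96.8]
contact_force: [1.1, -1.5, 0.5]
gripper_width: 0.005
```

```bash
cat > arc.py <<'E'
from h import *
import sys
A=np.array([567,88.5]);b=np.radians(6.8)
def arc(ths,gap,z=25,rr=32):
    s=r.sense();Ra=Ro.from_euler("xyz",s["tcp_rot"],degrees=True)
    print(s["t"],np.round(s["ee_pos"],1),np.round(s["tcp_rot"],1),np.round(s["contact_force"],1))
    for th,g in zip(ths,gap):
        u=np.array([-np.cos(th),np.sin(th)]);n=np.array([np.sin(th),np.cos(th)])
        l=rr*u-(15+g)*n
        w=A+[np.cos(b)*l[0]-np.sin(b)*l[1],np.sin(b)*l[0]+np.cos(b)*l[1]]
        B=Ro.from_euler("xyz",[180,0,96.8-np.degrees(th)],degrees=True)
        print("%.2f"%th,np.round(Ra.inv().apply(np.array([*w,z])-s["ee_pos"])/10,2),np.round((Ra.inv()*B).as_rotvec(),3))
E
python3 -c "
from arc import *
arc([0,0,0,.08,.16,.24,.32,.40,.48,.56],[10,5,0,-2,-3,-3,-3,-3,-3,-3])
shot('wrist','w10.png')
"
```

```text
14.4 [537.1  54.9  25.2] [-180.    -0.    96.8] [ 1.1 -1.5  0.5]
0.00 [0.49 0.17 0.02] [-0. -0.  0.]
0.00 [0.99 0.17 0.02] [-0. -0.  0.]
0.00 [1.49 0.17 0.02] [-0. -0.  0.]
0.08 [1.95 0.08 0.02] [-0.   -0.    0.08]
0.16 [2.31 0.02 0.02] [-0.   -0.    0.16]
0.24 [ 2.58 -0.02  0.02] [-0.   -0.    0.24]
0.32 [ 2.85 -0.04  0.02] [-0.   -0.    0.32]
0.40 [ 3.13 -0.04  0.02] [-0.  -0.   0.4]
0.48 [ 3.4  -0.02  0.02] [-0.   -0.    0.48]
0.56 [3.67 0.02 0.02] [-0.   -0.    0.56]
```

View pics/w10.png

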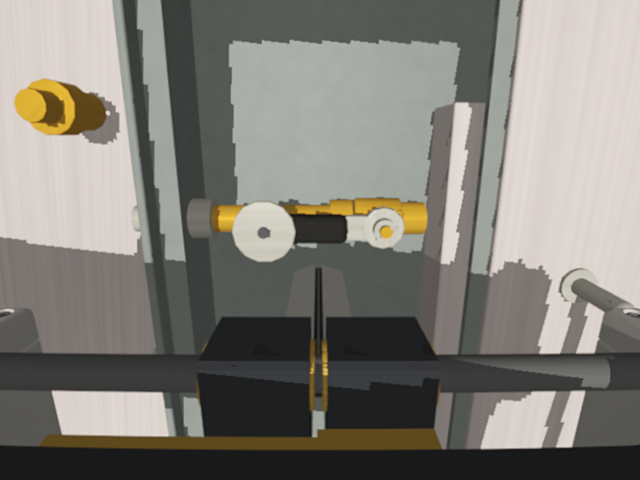

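{"fn": "servo_tool", "kwargs": {
  "plan": [
    [0.5,0.2,0,0,0,0,0],
    [1.0,0.2,0,0,0,0,0],
    [1.5,0.2,0,0,0,0,0],
    [1.9,0.1,0,0,0,0.08,0],
    [2.3,0.0,0,0,0,0.16,0],
    [2.6,0.0,0,0,0,0.24,0],
    [2.85,0.0,0,0,0,0.32,0],
    [3.1,0.0,0,0,0,0.4,0],
    [3.4,0.0,0,0,0,0.48,0],
    [3.7,0.0,0,0,0,0.56,0]
  ]
}}

```text
t: 15.28
ee_pos: [531.4, 88.3, 25.7]
tcp_rot: [180.0, 0.5, 64.5]
contact_force: [-3.0, -8.7, 4.0]
gripper_width: 0.004
```

```bash
python3 -c "
from arc import *
arc(np.arange(1,11)*.08+.56,[-3]*10)
shot('wrist','w11.png')
"
```

```text
15.2833 [531.4  88.3  25.7] [180.    0.5  64.5] [-3.  -8.7  4. ]
0.64 [ 0.6  -0.08  0.07] [0.001 0.008 0.076]
0.72 [ 0.87 -0.15  0.07] [0.001 0.008 0.156]
0.80 [ 1.14 -0.19  0.06] [0.002 0.008 0.236]
0.88 [ 1.41 -0.21  0.06] [0.002 0.008 0.316]
0.96 [ 1.68 -0.21  0.06] [0.002 0.008 0.396]
1.04 [ 1.95 -0.19  0.06] [0.003 0.008 0.476]
1.12 [ 2.22 -0.15  0.06] [0.003 0.008 0.556]
1.20 [ 2.49 -0.08  0.05] [0.003 0.007 0.636]
1.28 [2.75 0.   0.05] [0.004 0.007 0.716]
1.36 [3.   0.11 0.05] [0.004 0.007 0.796]
```

View pics/w11.png

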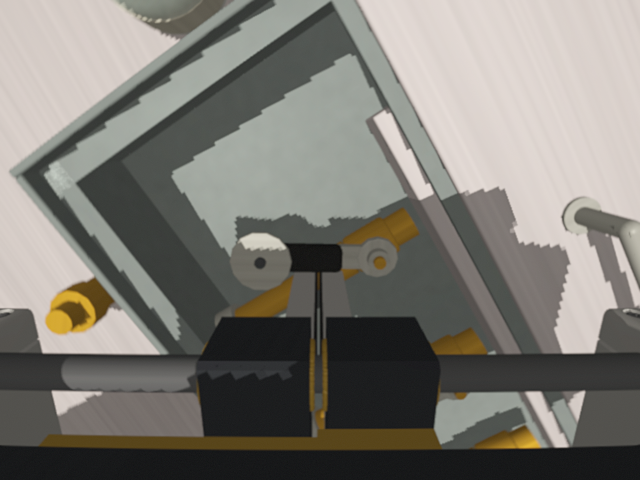

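{"fn": "servo_tool", "kwargs": {
  "plan": [
    [0.35,-0.1,0,0,0,0.08,0],
    [0.6,-0.15,0,0,0,0.16,0],
    [0.9,-0.2,0,0,0,0.24,0],
    [1.2,-0.2,0,0,0,0.32,0],
    [1.45,-0.2,0,0,0,0.4,0],
    [1.7,-0.2,0,0,0,0.48,0],
    [2.0,-0.15,0,0,0,0.56,0],
    [2.25,-0.1,0,0,0,0.64,0],
    [2.5,0,0,0,0,0.72,0],
    [2.75,0.1,0,0,0,0.8,0]
  ]
}}

```text
t: 16.17
ee_pos: [541.8, 114.0, 25.5]
tcp_rot: [179.9, 0.5, 18.7]
contact_force: [-9.2, -5.8, 7.6]
gripper_width: 0.005
```

```bash
python3 -c "
from arc import *
arc([1.42,1.48,1.54,1.571,1.571,1.571],[-3,-3,-3,-3,-5,-7])
shot('wrist','w12.png')
"
```

```text
16.1667 [541.8 114.   25.5] [179.9   0.5  18.7] [-9.2 -5.8  7.6]
1.42 [ 0.56 -0.04  0.05] [0.003 0.009 0.056]
1.48 [ 0.75 -0.1   0.05] [0.003 0.009 0.116]
1.54 [ 0.95 -0.14  0.05] [0.003 0.009 0.176]
1.57 [ 1.06 -0.16  0.04] [0.003 0.009 0.207]
1.57 [ 1.25 -0.12  0.04] [0.003 0.009 0.207]
1.57 [ 1.45 -0.08  0.04] [0.003 0.009 0.207]
```

View pics/w12.png

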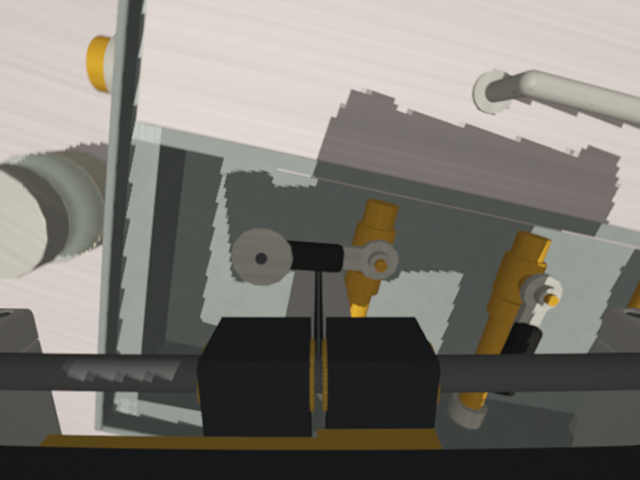

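{"fn": "servo_tool", "kwargs": {
  "plan": [
    [0.25,0,0,0,0,0.06,0],
    [0.5,-0.1,0,0,0,0.12,0],
    [0.7,-0.1,0,0,0,0.17,0],
    [0.85,-0.15,0,0,0,0.2,0],
    [0.95,-0.15,0,0,0,0.2,0],
    [1.05,-0.15,0,0,0,0.2,0],
    [1.15,-0.15,0,0,0,0.2,0],
    [1.2,-0.15,0,0,0,0.2,0],
    [1.2,-0.15,0,0,0,0.2,0],
    [1.2,-0.15,0,0,0,0.2,0]
  ]
}}

```text
t: 17.05
ee_pos: [545.3, 118.0, 24.9]
tcp_rot: [179.7, 1.4, 7.4]
contact_force: [-25.6, -10.8, 17.5]
gripper_width: 0.002
```

```bash
python3 -c "
from arc import *
arc([1.571,1.571],[0,-4])
shot('wrist','w13.png')
"
```

```text
17.05 [545.3 118.   24.9] [179.7   1.4   7.4] [-25.6 -10.8  17.5]
1.57 [ 0.31 -0.01 -0.02] [0.005 0.025 0.011]
1.57 [ 0.71 -0.01 -0.03] [0.005 0.025 0.011]
```

View pics/w13.png

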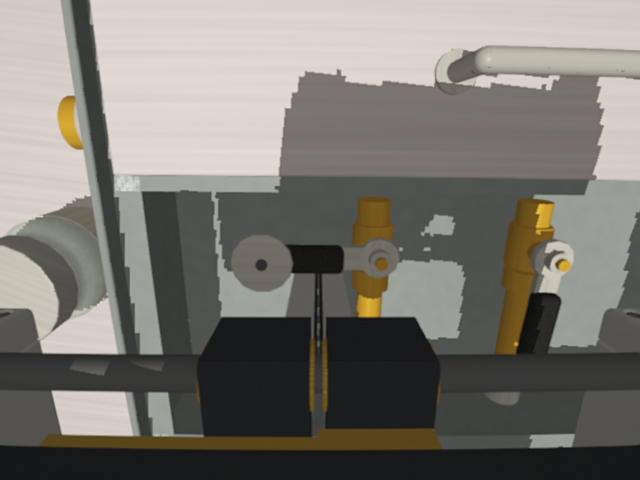

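{"fn": "servo_tool", "kwargs": {
  "plan": [
    [0.5,0,0,0,0,0.2,0],
    [-0.5,0,0,0,0,0,0],
    [-1.5,0,0,0,0,0,0],
    [-2.0,0,0,0,0,0,0],
    [-2.0,0,-1.5,0,0,0,0],
    [-2.0,0,-3.5,0,0,0,0],
    [-2.0,0,-6.5,0,0,0,0],
    [-2.5,0,-10.0,0,0,0,0],
    [-5.0,0,-13.5,0,0,0,0],
    [-8.0,0,-16.5,0,0,0,0]
  ]
}}

```text
t: 17.93
ee_pos: [479.3, 111.6, 191.1]
tcp_rot: [-180.0, -0.2, 7.3]
contact_force: [0.1, 0.3, 0.3]
gripper_width: 0.005
```

```bash
python3 -c "
from arc import *
P=r.camera_params('wrist')
arc([1.571],[0])
shot('wrist','w14.png')
for n in ['tag','bow']:
  for k in r.outline_of('wrist',n)[:2]: print(n,k['confidence'],k['point'],onz('wrist',k['point'],{'tag':59,'bow':100}.get(n,56),P))
"
```

```text
17.9333 [479.3 111.6 191.1] [-180.    -0.2    7.3] [0.1 0.3 0.3]
1.57 [ 6.88  0.2  16.63] [-0.    -0.003  0.01 ]
tag 0.72 [311.3, 129.8] [560.1154469 127.8070895  59.       ]
bow 0.64 [433.3, 35.0] [637.38588777  46.60990835 100.        ]
```

View pics/w14.png

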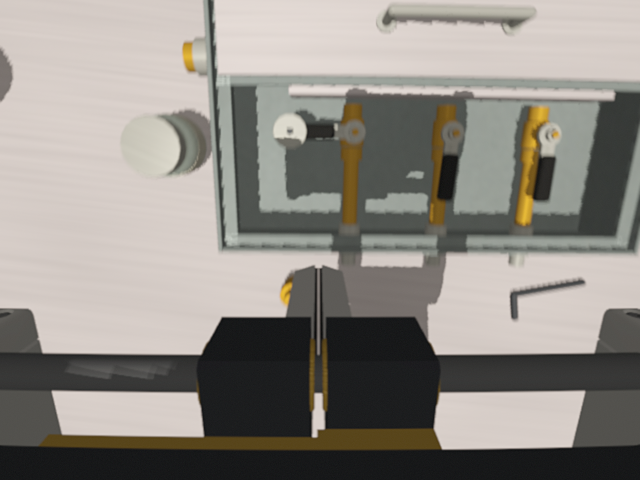

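```bash
python3 -c "
from h import *
P=r.camera_params('wrist')
d=onz('wrist',(290.5,129.5),59,P);h=onz('wrist',(353.5,131.5),50,P)
b1=onz('wrist',(383,15),100,P);b2=onz('wrist',(534,14),100,P)
print(d,h,b1,b2)
for ax in (h[:2],np.array([567,88.5])):
  v=d[:2]-ax;print(np.linalg.norm(v),'deg off box +y:',np.degrees(np.arctan2(v[1],v[0]))-96.8)
c=np.radians(6.8);m=(b1+b2)[:2]/2-[620,24.5];print('cover x',m@[np.cos(c),np.sin(c)]+34)
"
```

```text
[559.48519376 146.69652236  59.        ] [565.41236814  89.91588703  50.        ] [647.77740365  85.43674808 100.        ] [664.06936574 -24.90734128 100.        ]
57.0891578471233 deg off box +y: -0.8406343926055797
58.679702854966095 deg off box +y: 0.55778059221349
cover x 70.35324569107513
```

Lever is square to within a degree, the cover is at about x +70 mm, and nothing is touching. Handing in.

```bash
python3 -c "
from h import *
print(r.sense()['contact_force'],r.close_job())"
```

```text
the job is handed in; nothing more can be done
[-0.44391531  1.01668375  0.19644385] None
```

The tagged valve is shut and the cover is back on the rear deck. I handed the job in at about 18 s, and no verdict was reported.

**What I did:** I pushed the cover by its bow handle until it met the rear rim. I then found the disc on the left-hand lever (box y +70). With the fingers closed, I pushed that lever clockwise about its axis to its stop, where the force rose to about 33 N. Then I backed off and lifted clear.

**Last checks, from the wrist camera:**
- **Cover:** it lies flat and square, at about +70 mm in box x (the limit is 58 mm).
- **Tagged lever:** it is within about 1° of square across its pipe.
- **Other levers:** both still point along their pipes.
- **Bystanders:** the jar and hex key look undisturbed, and the coupling is partly hidden behind the fingers. I did not measure their positions. The wrench, parts tray, bottle and jaw block were not in the last picture.
- **Contact:** the force reading was about 1 N, so the robot is touching nothing.

**What disagreed:** my first push passed over the handle without touching it. In the pictures the fingertips sat about 18 mm above the reported TCP height, where the description puts them 11 mm below it. I lowered every later working height to match, and contact then came where expected.

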